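# Widen the antenna cradle by one hole

### The arm

A 6-joint arm with a two-finger parallel gripper is mounted at the origin on the work surface. World frame = base frame: x ahead of the robot, y to its left, z up, the work surface at z = 0. Lengths are in mm, angles in rad, forces in N, time in s.
With the tool pointing down it reaches from about 400 to 925 mm from the base axis. Payload 12.5 kg.
Tool frame: the origin (TCP) lies midway between the tips of the shut fingers; the grasp point (between the pads) lies 19 mm behind it; z points along the fingers, y is the line along which they close (so a half turn about z gives the same grasp; the last joint's range is limited). The gripper opens to 95 mm and grips with 3 to 60 N. Pads are 20 mm wide; open, the fingers measure 119 mm over their backs; the gripper's body (75 mm by 180 mm) begins 59 mm behind the grasp point.
Start: joints at [-1.318, 0.491, 1.559, -0, 1.092, -0.106], TCP at [219.493, -585.209, 214.661] pointing down, gripper open.
Joint ranges: [-3.1, 3.1], [-0.84, 2.19], [0.05, 2.79], [-1.13, 4.28], [0.06, 2.93], [-2.69, 2.69]. Speed limits (rad/s): [2.22, 2.22, 2.79, 3.14, 3.14, 3.14].

### API

Orientations are given as [roll, pitch, yaw] about the fixed x, y, z axes, in that order (R = Rz(yaw) Ry(pitch) Rx(roll)).
In Python, from cell import state, read_camera, camera_info, env gives the robot as it stands.
- The arm moves only by the tool move_arm, never from a script. Its argument "commands" is a list of rows, each a list of 3 entries, a list of its own where there are three numbers: the shift along the world's x, y, z in cm, then the turn, a rotation vector about the world's x, y, z in degrees, then the opening, from 0 (shut) to 1 (fully open). A call has 1 to 10 rows; each row shifts and turns the commanded pose from where the row before left it; what a row does not reach is not made up. A row lasts 1/10 s, in which the tool goes at most 50 mm and 8.59 degrees, less where a joint would pass 70% of its speed; a pose out of reach is approached as far as the arm can. A call with a gripper value outside its range is refused whole. The fingers move at their own pace and stop on an object; the grip force is fixed at half the most. Time passes only in rows, so rows that do not move let the fingers close. It gives the time, the measured TCP pose, the force, the opening and the grip force at its end, in the units of the state.
- state(): the state, without advancing time (a new reading comes with each control period).
- read_camera(name): name is "scene" or "top" or "wrist"; returns the picture (384x512x3 uint8, blue, green, red); there is no depth.
- camera_info(name): a dict with "K" (3x3 intrinsics, pixels), "cam_to_world" (4x4, takes a point from camera to world coordinates). Camera axes: x right, y down, z forward; pixel columns grow to the right and rows downward; lengths in mm; the calibration is good to about 2 mm. A picture is of the moment at which its call begins: read the wrist's pose just before it. camera_info takes no time and is no camera call; for the wrist camera it gives the pose at the moment of the call.
- env.job_done(): hands the job in; it is judged then, once.
The state is a dict: "t": time; "joints": joint angles; "qvel": joint speeds; "tau": joint torques, N m; "eef_pos": TCP position; "tcp_rot": TCP orientation; "ft_force": force on the tool from outside, world axes, zero at the start; "moment": the same for the moment, N m; "opening": opening from 0.0 (shut) to 1.0 (fully open); "grip_force": force on a finger pad.
Only numpy, scipy, OpenCV 4.12 (cv2) and the standard library are available. Lean on these libraries where they do the work, as an engineer would, in place of code of your own. Each camera call takes 0.05 s, during which the arm holds its last target. There are 200 camera calls.

### The job

Widen the antenna cradle on the radio bench by one hole. First clear the way: slide the lidded pot, without lifting it off the bench, from the ring mark it stands on to the middle of the free ring mark. Then pull the lock plunger up by its knob, slide the section one hole farther from the fixed fork, let the pin down fully home in that next hole, and finish while still holding the knob with the pin engaged: do not let go, and leave the other things on the bench alone.

Things in the scene. Friction and masses are not known exactly. Their poses are not given: they have to be found in the camera images.
- cradle: Antenna cradle screwed to the bench. Origin on the bench under the tube; y along the tube, z up. Aluminium tube 40 mm wide (x), 300 mm long (y -160 to +140 mm), top face 38 mm above the bench, with four 12 mm holes in it at y -90, -50, -10 and +30 mm. A fixed steel fork, 72 mm high, stands at the -y end (x -100, y -145 mm).
- fork (a point): Top of the sliding section's dark steel fork, 72 mm above the bench. The grey section is a saddle on the tube (64 mm in x, 56 mm in y, top 50 mm above the bench, knob at its middle) whose arm reaches 100 mm towards -x of the cradle and carries this fork, 46 mm in x by 18 mm in y. It only moves along the tube; its pin starts in the hole at y -50 mm.
- next_hole (a point): Centre of the next hole (the one at y -10 mm), on the tube's top face, 38 mm above the bench; visible as a dark 12 mm disc beside the saddle at the start.
- slide (a joint): Position of the sliding section along the tube, m: about 0 at the start, growing towards +y of the cradle, away from the fixed fork; the next hole is at 0.040 (others at 0.080 and -0.040). Stops at -0.045 and 0.085. About 2.5 N of friction and light damping. With the pin down it has about 2 mm of play each way.
- plunger (a joint): Lift of the spring lock plunger in m: 0 = pin fully home, 0.018 = pulled up to its stop. The round-nosed 8 mm pin leaves the hole at about 0.011 and then, if lowered between holes, rests on the tube at that height. A spring pushes it down with about 4 N at 0 and 7 N at the top.
- knob: Black plastic knob of the lock plunger, on the sliding section: upright cylinder 24 mm in diameter and 26 mm high, origin at its centre, 81 mm above the bench when the pin is home; it rises with the plunger and moves with the section. Under it a 10 mm stem, then at 58 mm above the bench a 26 mm steel collar on the saddle. Nothing else stands within 75 mm of it at its height.
- pot: Small loose metal pot with a lid, 57 mm in diameter, 0.3 to 0.6 kg, lid top 46 mm above the bench, with a low black button 22 mm in diameter on it (to 56 mm). Origin at the centre of its underside, z up. Slide it by its body, low down: dragged by the lid button it tips. It stands on the start mark, about 10 mm in front of the sliding section's fork and in its way.
- start_mark: Thin dark ring, 76 mm over all, drawn on the bench, that the pot stands on at the start. Origin at its centre.
- free_mark: The other, empty ring of the same size and colour, where the pot must go; about 0.11 to 0.16 m from the start mark, farther along the tube's +y direction. Clear bench between the two. Origin at its centre.
- tape: Bystander: loose grey roll of tape, 68 mm in diameter, 18 mm high, lying beyond the tube. Origin at the centre of its underside.
- driver: Bystander: loose screwdriver lying beyond the tube.
- radio: Bystander: loose black handheld radio standing upright, 36 by 58 mm, 118 mm high plus a 70 mm aerial, beyond the fixed fork's end of the tube. Origin at the centre of its underside.

How it is judged:
By the outcome, as a careful person would: the job done as asked, in the order asked, and still so for the second after the job is handed in, while the arm keeps its last pose, push and grip.
It also fails if it takes over 56 s, if anything falls off the work surface, if the arm or the gripper's body presses on something with over 40 N, if the wrist force passes 120 N, or if a joint passes its speed limit or range.

## Working session

There is one attempt and no reset: what is moved stays moved. The work goes in short steps, Python scripts to look and compute and a tool call to move; the robot and the scene stay as the last step left them, time stands still between calls to the robot, and variables do not carry over. Pictures are saved under pics/ and viewed, at most 10 in all, crops included, and the job is handed in when it is done.

Besides the shell and the picture viewer there is one more tool, called after ">>>" by a JSON object that holds its "method" and its "body", one argument or row to a line. move_arm: Moves the arm, as the interface text tells. Its arguments: {"type":"object","properties":{"commands":{"type":"array"}},"required":["commands"]}

```bash
mkdir -p pics; python3 - <<'E'
from cell import *
import cv2,numpy as np
for n in("top","scene"):
    cv2.imwrite(f"pics/{n}0.png",read_camera(n)); c=camera_info(n); print(n,np.round(c["K"],1).tolist(),np.round(c["cam_to_world"],3).tolist())
s=state();print(s)
E
```

```text
top [[406.5, 0.0, 252.9], [0.0, 406.5, 197.4], [0.0, 0.0, 1.0]] [[0.008, -0.983, 0.181, 482.53], [-0.999, -0.015, -0.039, -49.434], [0.041, -0.181, -0.983, 829.465], [0.0, 0.0, 0.0, 1.0]]
scene [[478.9, 0.0, 252.3], [0.0, 478.9, 192.4], [0.0, 0.0, 1.0]] [[0.014, 0.598, -0.801, 1425.763], [1.0, -0.002, 0.016, -78.812], [0.008, -0.801, -0.598, 654.896], [0.0, 0.0, 0.0, 1.0]]
{'t': 0.1, 'joints': array([-1.31762110e+00,  4.91475397e-01,  1.55941216e+00,  6.26647044e-06,
        1.09169820e+00, -1.05596415e-01]), 'qvel': array([ 0.00033478, -0.00218308, -0.00163846,  0.00025853, -0.00152154,
       -0.00033839]), 'tau': array([ 2.93574718e-03, -6.13618898e+01, -2.58606023e+01,  6.94063562e-02,
        4.70030901e-02, -7.43712121e-05]), 'eef_pos': array([ 219.42051332, -584.97589425,  214.12687751]), 'tcp_rot': array([-3.14060567e+00, -1.10200136e-04,  3.58768697e-01]), 'ft_force': array([ 0.61689595, -0.10397747,  0.18553574]), 'moment': array([-0.01361605, -0.00033932,  0.01145242]), 'grip_force': 0.0, 'opening': 1.0010036063194092}
```

View pics/top0.png

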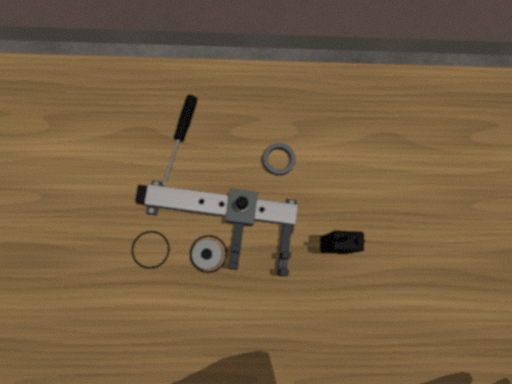

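View pics/scene0.png

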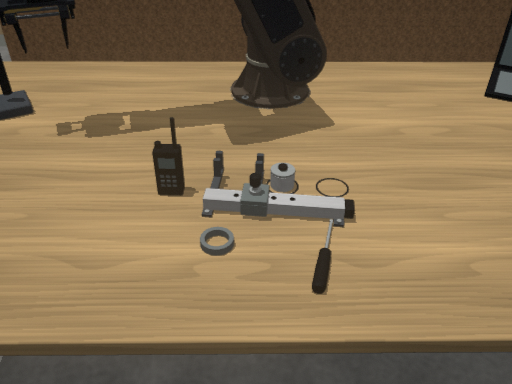

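Top view: pot at (208,254), free ring at (151,250), knob at (242,203), holes at (202,201), (222,204) and (262,210). The fork is at (234,262), the tape at (279,159) and the radio at (342,242). The scene view is consistent with this. Next I'll refine these positions.

```bash
cat > h.py <<'E'
import cv2,numpy as np
from cell import *
def ray(n,uv,ci=None):
    c=ci or camera_info(n);K=np.array(c["K"]);T=np.array(c["cam_to_world"])
    return T[:3,3],T[:3,:3]@np.linalg.inv(K)@np.array([uv[0],uv[1],1.])
def onz(n,uv,z,ci=None):
    o,d=ray(n,uv,ci);return o+d*(z-o[2])/d[2]
def blobs(m,x0,y0,x1,y1,amin=10):
    mm=np.zeros_like(m);mm[y0:y1,x0:x1]=m[y0:y1,x0:x1]
    k,l,s,c=cv2.connectedComponentsWithStats(mm)
    return [(np.round(c[i],1).tolist(),s[i].tolist()) for i in range(1,k) if s[i][4]>=amin]
E
python3 - <<'E'
from h import *
for n,b in (("top",(125,180,305,285)),("scene",(190,140,360,225))):
    im=cv2.imread(f"pics/{n}0.png");x0,y0,x1,y1=b
    g=cv2.cvtColor(im,6);hsv=cv2.cvtColor(im,40)
    dark=((g<60)*255).astype('uint8')
    print(n,"dark")
    for c,s in blobs(dark,*b):print(c,s)
    br=((hsv[...,1]<60)&(g>90)).astype('uint8')*255
    print("bright")
    for c,s in blobs(br,*b,40):print(c,s)
    cv2.imwrite(f"pics/{n}c.png",cv2.resize(im[y0:y1,x0:x1],None,fx=4,fy=4,interpolation=2))
for z,uv in((38,(202,201)),(38,(222,204)),(38,(262,210)),(94,(242,203)),(0,(151,250)),(56,(207,254)),(72,(234,265)),(0,(208,254))):print(uv,onz("top",uv,z).round(1))
E
```

```text
top dark
[140.4, 194.4] [135, 185, 11, 20, 158]
[240.1, 202.9] [232, 196, 16, 14, 161]
[153.8, 208.6] [147, 206, 12, 9, 27]
[261.5, 209.0] [260, 208, 4, 3, 10]
[235.4, 243.6] [226, 220, 26, 49, 395]
[282.9, 249.9] [275, 224, 18, 52, 428]
[195.5, 261.3] [190, 243, 19, 30, 53]
[226.4, 251.6] [225, 247, 4, 11, 30]
[206.0, 253.6] [202, 249, 9, 10, 76]
[144.8, 265.7] [136, 262, 19, 6, 23]
[222.7, 264.8] [220, 262, 6, 6, 15]
[214.2, 270.1] [210, 268, 9, 4, 10]
bright
[185.5, 198.9] [145, 180, 84, 35, 1692]
[275.0, 211.2] [240, 199, 58, 26, 900]
[206.6, 253.9] [192, 239, 30, 30, 601]
scene dark
[217.8, 165.9] [214, 153, 9, 25, 158]
[259.5, 158.0] [257, 156, 6, 5, 30]
[256.6, 176.0] [250, 163, 13, 25, 225]
[282.6, 166.9] [279, 164, 8, 7, 50]
[296.1, 186.3] [295, 181, 3, 11, 12]
[348.9, 208.8] [344, 200, 10, 19, 163]
[206.2, 215.1] [202, 214, 9, 3, 12]
bright
[282.1, 177.3] [270, 163, 25, 29, 494]
[274.6, 197.9] [203, 183, 142, 27, 1831]
(202, 201) [619.5  19.7  38. ]
(222, 204) [614.1 -19.7  38. ]
(262, 210) [603.3 -98.7  38. ]
(242, 203) [607.2 -58.4  94. ]
(151, 250) [524.7 121.9   0. ]
(207, 254) [515.5   5.6  56. ]
(234, 265) [495.3 -45.5  72. ]
(208, 254) [517.9   7.6   0. ]
```

View pics/topc.png

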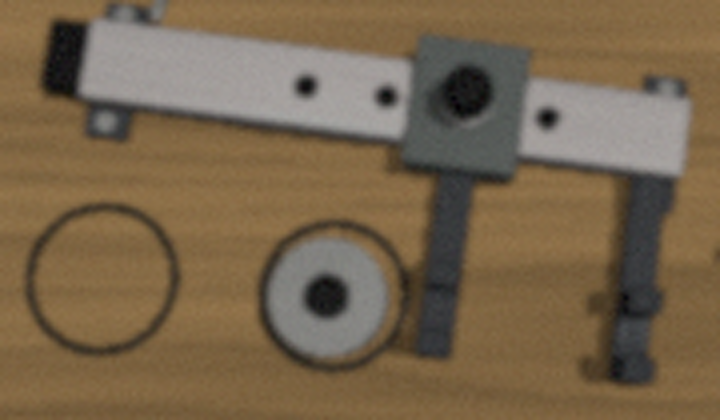

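```bash
python3 - <<'E'
from h import *
def tri(a,b):
    (o1,d1),(o2,d2)=ray("top",a),ray("scene",b)
    t=np.linalg.lstsq(np.c_[d1,-d2],o2-o1,rcond=None)[0];p,q=o1+d1*t[0],o2+d2*t[1]
    return ((p+q)/2).round(1),round(np.linalg.norm(p-q),1)
im=cv2.imread("pics/top0.png");g=cv2.cvtColor(im,6)
def ring(x0,y0,x1,y1):
    bg=cv2.medianBlur(g,21).astype(int)-g
    m=np.zeros(g.shape,bool);m[y0:y1,x0:x1]=bg[y0:y1,x0:x1]>18
    y,x=np.nonzero(m);return cv2.fitEllipse(np.c_[x,y].astype('f4'))
e=ring(128,226,174,274);print(e,onz("top",e[0],0).round(1))
print("start",onz("top",(208.4,253.4),0).round(1))
print("lid",onz("top",(206.6,253.9),46).round(1),"button",onz("top",(206.1,253.6),56).round(1),tri((206.1,253.6),(282.6,166.9)))
print("knob top",onz("top",(241.4,202.4),94).round(1),"holes",[onz("top",p,38).round(1) for p in((201.2,201.2),(221.4,203.9),(261.7,209.2))])
print("knob tri",tri((241.4,202.4),(255,175)),"radio",onz("top",(342,242),118).round(0))
E
```

```text
((150.05357360839844, 249.37350463867188), (35.6295051574707, 37.24711608886719), 47.780555725097656) [525.9 123.8   0. ]
start [519.1   6.8   0. ]
lid [516.1   7.1  46. ] button [516.2   7.3  56. ] (array([516.5,   7.9,  48. ]), np.float64(0.0))
knob top [608.3 -57.3  94. ] holes [array([619.1,  21.2,  38. ]), array([614.3, -18.5,  38. ]), array([604.9, -98.1,  38. ])]
knob tri (array([609. , -57.3,  89.6]), np.float64(0.1)) radio [ 536. -235.  118.]
```

>>> {"method": "move_arm", "body": {
  "commands": [
    [[2.1,4.2,0],[0,0,5.8],1],
    [[2.1,4.2,0],[0,0,5.8],1],
    [[2.1,4.2,0],[0,0,5.8],1],
    [[2.1,4.2,0],[0,0,5.8],1],
    [[2.1,4.2,0],[0,0,5.8],1],
    [[2.1,4.2,0],[0,0,5.8],1],
    [[2.1,4.2,0],[0,0,5.8],1],
    [[2.1,4.2,0],[0,0,5.8],1],
    [[2.1,4.2,0],[0,0,5.8],1],
    [[2.1,4.2,0],[0,0,5.8],1]
  ]
}}

```text
t: 1.1
eef_pos: [429.9, -163.4, 214.7]
tcp_rot: [3.141, 0.0, 1.375]
ft_force: [0.1, -0.4, -0.2]
opening: 1.003
grip_force: 0.0
```

>>> {"method": "move_arm", "body": {
  "commands": [
    [[1.73,3.41,0],[0,0,4.7],1],
    [[1.73,3.41,0],[0,0,4.7],1],
    [[1.73,3.41,0],[0,0,4.7],1],
    [[1.73,3.41,0],[0,0,4.7],1],
    [[1.73,3.41,0],[0,0,4.7],1],
    [[0,0,-2],[0,0,0],1],
    [[0,0,-3],[0,0,0],1],
    [[0,0,-3],[0,0,0],1],
    [[0,0,-1],[0,0,0],1],
    [[0,0,0],[0,0,0],1]
  ]
}}

```text
t: 2.1
eef_pos: [515.5, 5.3, 123.7]
tcp_rot: [-3.139, -0.001, 1.781]
ft_force: [0.3, 0.3, 0.8]
opening: 1.0
grip_force: 0.0
```

```bash
python3 - <<'E'
from h import *
c=camera_info("wrist");im=read_camera("wrist");cv2.imwrite("pics/w1.png",im);np.savez("pics/w1.npz",K=c["K"],T=c["cam_to_world"])
print(np.round(c["K"],1).tolist(),np.round(c["cam_to_world"],3).tolist(),state()["eef_pos"])
E
```

```text
[[277.6, 0.0, 256.0], [0.0, 277.6, 191.9], [0.0, 0.0, 1.0]] [[0.978, 0.203, 0.051, 500.373], [0.209, -0.945, -0.252, 75.519], [-0.003, 0.257, -0.966, 293.07], [0.0, 0.0, 0.0, 1.0]] [516.10099754   5.19687288 124.85139489]
```

View pics/w1.png

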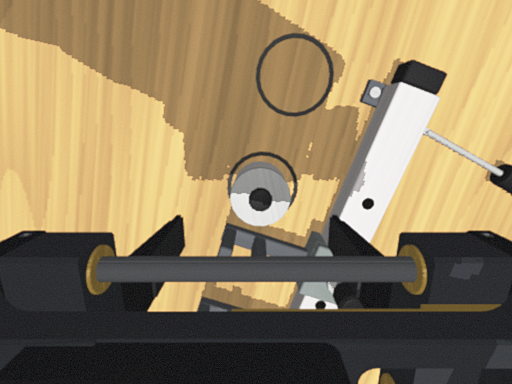

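The wrist view shows the pot button at (260,199) and the free ring centred near (295,75). Both fingers straddle the pot.

```bash
python3 - <<'E'
from h import *
f=np.load("pics/w1.npz");c=dict(K=f["K"],cam_to_world=f["T"])
print("button",onz("wrist",(260,199.5),56,c).round(1),"lid",onz("wrist",(260,194.5),46,c).round(1))
im=cv2.imread("pics/w1.png");g=cv2.cvtColor(im,6)
P=np.array([[257.5,74],[332.5,77],[296,34.5],[294,114.5],[269,46],[322,103]])
W=np.array([onz("wrist",p,0,c)[:2] for p in P])
A=np.c_[2*W,np.ones(len(W))];s=np.linalg.lstsq(A,(W**2).sum(1),rcond=None)[0];print("free",s[:2].round(1),"r",np.sqrt(s[2]+s[:2]@s[:2]).round(1))
print("hole30",onz("wrist",(368,204),38,c).round(1))
E
```

```text
button [517.8   7.7  56. ] lid [517.5   9.5  46. ]
free [528.7 122.5] r 37.0
hole30 [621.5  19.9  38. ]
```

>>> {"method": "move_arm", "body": {
  "commands": [
    [[0.1,0.25,-3],[0,0,0],1],
    [[0,0,-3],[0,0,0],1],
    [[0,0,-2.5],[0,0,0],1],
    [[0,0,-2],[0,0,0],1],
    [[0,0,-1],[0,0,0],1],
    [[0,0,0],[0,0,0],1],
    [[0,0,0],[0,0,0],0.8],
    [[0,0,0],[0,0,0],0.7],
    [[0,0,0],[0,0,0],0.63],
    [[0,0,0],[0,0,0],0.6]
  ]
}}

```text
t: 3.15
eef_pos: [517.3, 7.8, 10.3]
tcp_rot: [3.141, 0.0, 1.781]
ft_force: [0.2, 0.2, -0.3]
opening: 0.718
grip_force: 0.0
```

>>> {"method": "move_arm", "body": {
  "commands": [
    [[0,0,0],[0,0,0],0.57],
    [[0,0,0],[0,0,0],0.55],
    [[0,0,0],[0,0,0],0.55],
    [[0,0,0],[0,0,0],0.55]
  ]
}}

```text
t: 3.55
eef_pos: [517.4, 7.8, 9.9]
tcp_rot: [3.141, 0.0, 1.781]
ft_force: [1.5, -0.1, 4.4]
opening: 0.593
grip_force: 30.0
```

>>> {"method": "move_arm", "body": {
  "commands": [
    [[0.04,0.4,0],[0,0,0],0.55],
    [[0.07,0.75,0],[0,0,0],0.55],
    [[0.1,1.1,0],[0,0,0],0.55],
    [[0.13,1.4,0],[0,0,0],0.55],
    [[0.13,1.4,0],[0,0,0],0.55],
    [[0.13,1.4,0],[0,0,0],0.55],
    [[0.13,1.4,0],[0,0,0],0.55],
    [[0.13,1.4,0],[0,0,0],0.55],
    [[0.09,1.1,0],[0,0,0],0.55],
    [[0.06,0.75,0],[0,0,0],0.55]
  ]
}}

```text
t: 4.55
eef_pos: [527.0, 118.9, 9.9]
tcp_rot: [-3.141, 0.001, 1.782]
ft_force: [-1.1, -7.1, 9.3]
opening: 0.588
grip_force: 30.0
```

>>> {"method": "move_arm", "body": {
  "commands": [
    [[0.03,0.4,0],[0,0,0],0.55],
    [[0,0,0],[0,0,0],0.55],
    [[0,0,0],[0,0,0],0.55]
  ]
}}

```text
t: 4.85
eef_pos: [527.4, 123.2, 9.9]
tcp_rot: [3.141, -0.0, 1.781]
ft_force: [0.3, 3.6, 6.9]
opening: 0.589
grip_force: 30.0
```

```bash
python3 - <<'E'
from h import *
a=camera_info("wrist");im=read_camera("wrist");np.savez("pics/w2.npz",K=a["K"],T=a["cam_to_world"])
w=im[100:292,150:380];t=read_camera("top")[220:280,120:200]
cv2.imwrite("pics/w2.png",im)
cv2.imwrite("pics/c2.png",np.hstack([cv2.resize(im,(480,360)),cv2.resize(t,(320,240))[:,:].copy().repeat(1,0) if 0 else cv2.copyMakeBorder(cv2.resize(t,(320,240),interpolation=2),0,120,0,0,0)]))
E
```

```text
(no output)
```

View pics/c2.png

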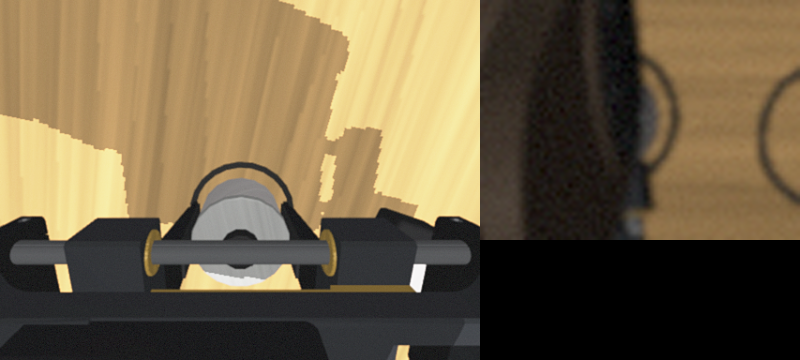

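The wrist view shows the pot sitting inside the free ring. I'll release it, rise and check.

>>> {"method": "move_arm", "body": {
  "commands": [
    [[0,0,0],[0,0,0],0.65],
    [[0,0,0],[0,0,0],0.8],
    [[0,0,0],[0,0,0],1],
    [[0,0,0],[0,0,0],1],
    [[0,0,0],[0,0,0],1],
    [[0,0,2],[0,0,0],1],
    [[0,0,3],[0,0,0],1],
    [[0,0,3.5],[0,0,0],1],
    [[0,0,3.5],[0,0,0],1],
    [[0,0,0],[0,0,0],1]
  ]
}}

```text
t: 5.95
eef_pos: [529.0, 123.0, 133.6]
tcp_rot: [3.135, 0.001, 1.781]
ft_force: [0.1, -1.0, -1.0]
opening: 0.997
grip_force: 0.0
```

```bash
python3 - <<'E'
from h import *
a=camera_info("wrist");im=read_camera("wrist");np.savez("pics/w3.npz",K=a["K"],T=a["cam_to_world"])
cv2.imwrite("pics/w3.png",im)
cv2.imwrite("pics/c3.png",cv2.resize(im[120:240,180:340],None,fx=5,fy=5,interpolation=2))
E
```

```text
(no output)
```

View pics/c3.png

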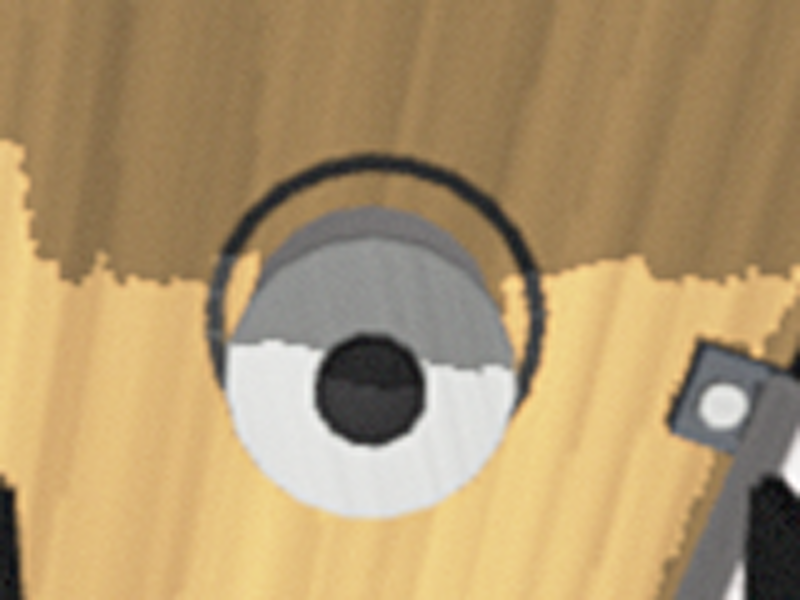

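The crop shows the ring's outer edge at left (208,310), right (546,305) and top (378,153). The lid is centred at (371,378).

```bash
python3 - <<'E'
from h import *
f=np.load("pics/w3.npz");c=dict(K=f["K"],cam_to_world=f["T"])
px=lambda p:(180+(p[0]-2)/5,120+(p[1]-2)/5)
P=[(208,310),(546,305),(378,153),(525,405),(222,255),(515,215),(300,173),(455,172)]
W=np.array([onz("w",px(p),0,c)[:2] for p in P])
def circ(W):
    s=np.linalg.lstsq(np.c_[2*W,np.ones(len(W))],(W**2).sum(1),rcond=None)[0];return s[:2].round(1),np.sqrt(s[2]+s[:2]@s[:2]).round(1)
print("ring",circ(W))
L=np.array([onz("w",px(p),46,c)[:2] for p in [(224,378),(518,378),(371,237),(371,520)]]);print("lid",circ(L),"button",onz("w",px((370,389)),56,c).round(1))
top,ri=onz("w",px((371,207)),0,c),onz("w",px((378,153)),0,c);print("base far edge",top.round(1),"ring far edge",ri.round(1),"gap (want 9.5)",np.linalg.norm(top-ri).round(1))
im=read_camera("top");cv2.imwrite("pics/t3.png",im)
E
```

```text
ring (array([528.6, 122.6]), np.float64(38.2))
lid (array([527.1, 121.8]), np.float64(28.3)) button [526.6 123.3  56. ]
base far edge [521.4 148.1   0. ] ring far edge [520.4 160.    0. ] gap (want 9.5) 11.9
```

The pot is within about 2 mm of the ring's middle, so I'll leave it. Next is the knob.

>>> {"method": "move_arm", "body": {
  "commands": [
    [[0.91,-2.01,0],[0,0,7.87],1],
    [[0.91,-2.01,0],[0,0,7.87],1],
    [[0.91,-2.01,0],[0,0,7.87],1],
    [[0.91,-2.01,0],[0,0,7.87],1],
    [[0.91,-2.01,0],[0,0,7.87],1],
    [[0.91,-2.01,0],[0,0,7.87],1],
    [[0.91,-2.01,0],[0,0,7.87],1],
    [[0.91,-2.01,0],[0,0,7.87],1],
    [[0.91,-2.01,0],[0,0,7.87],1],
    [[0,0,0],[0,0,0],1]
  ]
}}

```text
t: 7.05
eef_pos: [609.5, -60.1, 127.6]
tcp_rot: [-3.142, -0.002, 3.019]
ft_force: [0.2, 0.8, 0.2]
opening: 1.002
grip_force: 0.0
```

```bash
python3 - <<'E'
from h import *
a=camera_info("wrist");im=read_camera("wrist");np.savez("pics/w4.npz",K=a["K"],T=a["cam_to_world"])
cv2.imwrite("pics/w4.png",im);print(state()["eef_pos"],state()["tcp_rot"])
E
```

```text
[608.83345435 -58.92317786 127.75893957] [ 3.14127009e+00 -2.65681734e-03  3.01469036e+00]
```

View pics/w4.png

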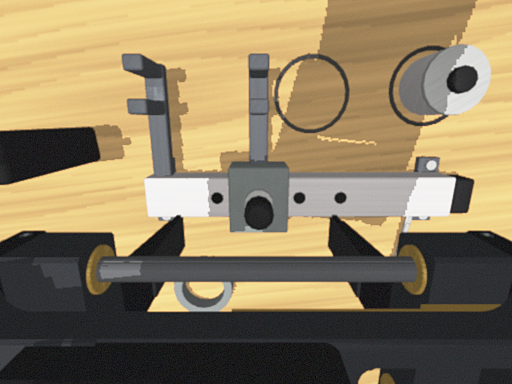

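The wrist view shows the knob at (259,211) with the tube level in the picture, so yaw is aligned. Holes are at (217,198), (299,198) and (341,198). The pot is inside its ring and the start ring is empty.

```bash
python3 - <<'E'
from h import *
f=np.load("pics/w4.npz");c=dict(K=f["K"],cam_to_world=f["T"])
g=cv2.cvtColor(cv2.imread("pics/w4.png"),6);m=((g<45)*255).astype('uint8')
for x in blobs(m,200,175,360,232):print(x)
for z,p in((94,(259,213)),(38,(217,198)),(38,(299,198)),(38,(341,198))):print(p,onz("w",p,z,c).round(1))
E
```

```text
([216.6, 197.7], [212, 193, 10, 10, 79])
([298.8, 197.6], [294, 193, 10, 10, 79])
([340.0, 197.5], [335, 193, 11, 10, 80])
([258.3, 212.7], [245, 197, 28, 32, 713])
([338.6, 225.5], [330, 216, 25, 16, 237])
(259, 213) [607.8 -58.1  94. ]
(217, 198) [607.  -98.5  38. ]
(299, 198) [616.6 -19.5  38. ]
(341, 198) [621.5  21.   38. ]
```

>>> {"method": "move_arm", "body": {
  "commands": [
    [[0.05,0,-2],[0,0,0],1],
    [[0,0,-2],[0,0,0],1],
    [[0,0,-1.6],[0,0,0],1],
    [[0,0,-0.8],[0,0,0],1],
    [[0,0,0],[0,0,0],0.7],
    [[0,0,0],[0,0,0],0.5],
    [[0,0,0],[0,0,0],0.4],
    [[0,0,0],[0,0,0],0.35],
    [[0,0,0],[0,0,0],0.3],
    [[0,0,0],[0,0,0],0.27]
  ]
}}

```text
t: 8.1
eef_pos: [609.9, -58.1, 66.0]
tcp_rot: [3.142, 0.0, 3.017]
ft_force: [0.6, -0.2, -0.3]
opening: 0.549
grip_force: 0.0
```

>>> {"method": "move_arm", "body": {
  "commands": [
    [[0,0,0],[0,0,0],0.24],
    [[0,0,0],[0,0,0],0.2],
    [[0,0,0],[0,0,0],0.2],
    [[0,0,0],[0,0,0],0.2],
    [[0,0,0],[0,0,0],0.2],
    [[0,0,0],[0,0,0],0.2]
  ]
}}

```text
t: 8.7
eef_pos: [609.8, -58.1, 65.6]
tcp_rot: [3.141, -0.0, 3.017]
ft_force: [-0.6, 0.2, -0.6]
opening: 0.242
grip_force: 30.0
```

>>> {"method": "move_arm", "body": {
  "commands": [
    [[0,0,0.3],[0,0,0],0.2],
    [[0,0,0.4],[0,0,0],0.2],
    [[0,0,0.4],[0,0,0],0.2],
    [[0,0,0.35],[0,0,0],0.2],
    [[0,0,0],[0,0,0],0.2],
    [[0,0,0],[0,0,0],0.2]
  ]
}}

```text
t: 9.3
eef_pos: [609.7, -58.1, 80.2]
tcp_rot: [3.141, 0.0, 3.017]
ft_force: [1.8, -0.4, -6.8]
opening: 0.243
grip_force: 30.0
```

>>> {"method": "move_arm", "body": {
  "commands": [
    [[0.04,0.3,0],[0,0,0],0.2],
    [[0.07,0.57,0],[0,0,0],0.2],
    [[0.08,0.7,0],[0,0,0],0.2],
    [[0.08,0.7,0],[0,0,0],0.2],
    [[0.08,0.7,0],[0,0,0],0.2],
    [[0.06,0.5,0],[0,0,0],0.2],
    [[0.04,0.3,0],[0,0,0],0.2],
    [[0.03,0.2,0],[0,0,0],0.2],
    [[0,0,0],[0,0,0],0.2],
    [[0,0,0],[0,0,0],0.2]
  ]
}}

```text
t: 10.3
eef_pos: [614.6, -18.0, 80.2]
tcp_rot: [3.141, -0.0, 3.017]
ft_force: [1.0, 3.0, -7.3]
opening: 0.244
grip_force: 30.0
```

>>> {"method": "move_arm", "body": {
  "commands": [
    [[0,0,-0.3],[0,0,0],0.2],
    [[0,0,-0.3],[0,0,0],0.2],
    [[0,0,-0.2],[0,0,0],0.2],
    [[0,0,-0.2],[0,0,0],0.2],
    [[0,0,0],[0,0,0],0.2]
  ]
}}

```text
t: 10.8
eef_pos: [614.6, -18.4, 69.9]
tcp_rot: [3.141, -0.0, 3.017]
ft_force: [1.6, 1.7, -6.1]
opening: 0.24
grip_force: 30.0
```

>>> {"method": "move_arm", "body": {
  "commands": [
    [[0,0,-0.2],[0,0,0],0.2],
    [[0,0,-0.15],[0,0,0],0.2],
    [[0,0,-0.1],[0,0,0],0.2],
    [[0,0,0],[0,0,0],0.2],
    [[0,0,0],[0,0,0],0.2]
  ]
}}

```text
t: 11.3
eef_pos: [614.6, -18.4, 65.7]
tcp_rot: [3.142, 0.0, 3.017]
ft_force: [0.5, 2.7, -4.7]
opening: 0.242
grip_force: 30.0
```

>>> {"method": "move_arm", "body": {
  "commands": [
    [[0,0,-0.1],[0,0,0],0.2],
    [[0,0,0],[0,0,0],0.2],
    [[0,0,0],[0,0,0],0.2]
  ]
}}

```text
t: 11.6
eef_pos: [614.7, -18.4, 65.6]
tcp_rot: [3.142, 0.001, 3.017]
ft_force: [-2.7, 2.8, 5.3]
opening: 0.238
grip_force: 30.0
```

```bash
python3 - <<'E'
from h import *
a=read_camera("scene")[130:235,185:365];b=read_camera("wrist");c=read_camera("top")[130:290,110:380]
cv2.imwrite("pics/c5.png",np.vstack([np.hstack([cv2.resize(a,(400,233)),cv2.resize(c,(394,233))]),np.hstack([cv2.resize(b,(460,345)),np.zeros((345,334,3),'uint8')])]))
E
```

```text
(no output)
```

View pics/c5.png

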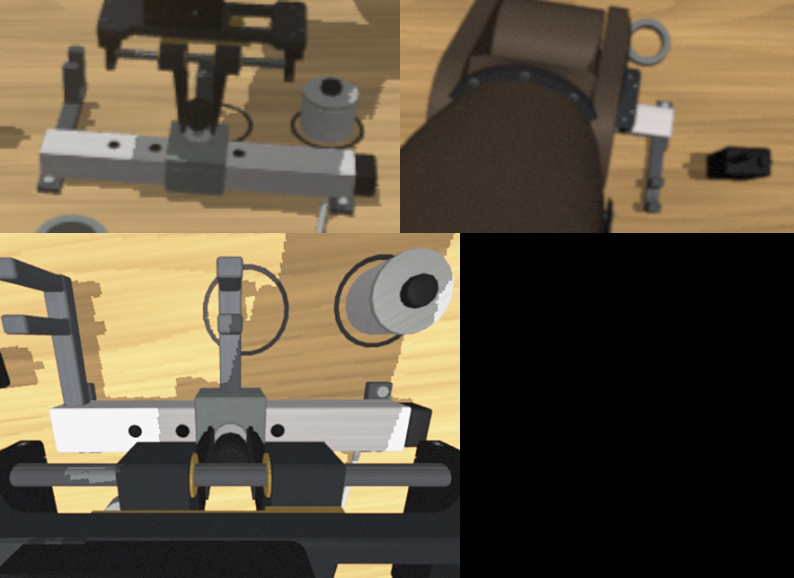

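The pictures show the section one hole over: holes at wrist-panel x 135, 182 and 277, with the saddle at about 230 over the next one. The pot is inside the free ring, and the pin is home because the height is back to 65.6 mm. Handing in while holding the knob.

```bash
python3 -c "
from cell import *
s=state();print(s['eef_pos'],s['ft_force'],s['grip_force']);print(env.job_done())"
```

```text
[614.7353561  -18.43140091  65.58369326] [-2.76206314  1.26099812  5.6577713 ] 30.000853138044477
the job is handed in; nothing more can be done
None
```

The job is handed in: the pot was slid to within about 2 mm of the free ring's middle, the section moved one hole farther, and the pin is fully home with the knob still gripped. The judge's verdict was not shown.

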